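Cull the misshapen butter fingers from the display board

TASK

This board of butter fingers is about to go into the display case: lift the clear cover straight off it by its handle and stand it right way up on the bare counter, clear of everything. Then pick out every misshapen biscuit, the one snapped short and the one bent, and lay them flat, side by side, in the blue dish without dropping them. Leave the straight full-length biscuits where they lie and don't shift the cake, the mug or the palette knife.

Things in the scene. Friction and masses are not known exactly. Their poses are not given: they have to be found in the camera images.
- board: Dark slate display board, 250 (its x) x 230 (its y) x 15 mm, flat, no rim, too heavy to shift; stands on the counter to the left of or straight ahead of the robot (it swaps places with the dish), turned up to 12 degrees. Origin: centre of its underside. Six biscuits lie on it in two rows of three, long side roughly along its x; places about 94 mm apart along x and 58 mm along y.
- cover: Clear plastic cover (upturned box, open below), 206 (its x) x 196 (its y) x 58 mm outside, walls 3 mm, about 0.32 kg, standing on the board over the biscuits. A black bar handle on two posts runs along its x over the middle of the top: 90 long, 16 wide, 16 mm high, bar centre 82 mm above the cover's underside. Origin: centre of the open underside; z up.
- good_1: Good butter finger: piped golden biscuit, straight, 80 (its x) x 26 x 19 mm, about 28 g. Origin: centre of its underside, z up. To be left alone.
- good_2: Good butter finger, straight, 80 (its x) x 26 x 19 mm; origin at the centre of its underside. To be left alone.
- good_3: Good butter finger, straight, 80 (its x) x 26 x 19 mm; origin at the centre of its underside. To be left alone.
- good_4: Good butter finger, straight, 80 (its x) x 26 x 19 mm; origin at the centre of its underside. To be left alone.
- snapped: Misshapen butter finger, snapped short: straight but only 56 (its x) x 26 x 19 mm, with a pale ragged break at its +x end. Origin: centre of its underside, z up.
- bent: Misshapen butter finger, bent sideways like a banana: 80 mm along its curve, 26 wide, 19 mm high, curved 60 degrees in all, its ends 10 mm to +y of its middle. Origin: under the middle of the curve, midway across its width; there it runs along its x. z up.
- dish: Blue stoneware dish for seconds, rectangular, 170 (its x) x 220 (its y) mm outside, 158 x 208 mm inside, floor 5 mm thick, rim 18 mm above the counter, 0.7 kg, loose. Origin: centre of its underside. Bare counter for the cover lies to the right (-y) of both board and dish, at x 0.42 to 0.64, as far as y -0.47.
- cake: Bystander: low round cream cake with a red top, 150 mm across and 65 mm high, on a 180 mm paper board; origin at the centre of its underside.
- mug: Bystander: white mug, 80 mm across, 92 mm high, handle to its +y; origin at the centre of its underside.
- palette_knife: Bystander: palette knife with a black handle, 250 mm long, lying on the counter along its x.

How it is judged:
By the outcome, as a careful person would: the job done as asked, in the order asked, and still so for the second after the job is handed in, with the robot touching nothing.
It also fails if it takes over 66 s, if anything falls off the work surface, if the arm or the gripper's body presses on something with over 40 N, if the wrist force passes 120 N, or if a joint passes its speed limit or range.

ROBOT

A 6-joint arm with a two-finger parallel gripper is mounted at the origin on the work surface. World frame = base frame: x ahead of the robot, y to its left, z up, the work surface at z = 0. Lengths are in m, angles in rad, forces in N, time in s.
With the tool pointing down it reaches from about 0.35 to 0.85 m from the base axis. Payload 8.1 kg.
Tool frame: the origin (TCP) lies between the finger pads; the fingertips stand 11 mm ahead of it and the grasp point (between the pads) lies 8 mm behind it (tips_ahead is the z of the fingertips in the tool frame, in m); z points along the fingers, y is the line along which they close (so a half turn about z gives the same grasp; the last joint's range is limited). The gripper opens to 93 mm and grips with 3 to 60 N. Pads are 15 mm wide; open, the fingers measure 128 mm over their backs; the gripper's body (75 mm by 188 mm) begins 65 mm behind the grasp point.
Start: joints at [1.243, 0.13, 1.488, -0, 1.523, -0.085], TCP at [0.144, 0.582, 0.23] pointing down, gripper open.
Joint ranges: [-2.96, 2.96], [-0.89, 2.26], [0.02, 2.5], [-1.34, 4.48], [0, 2.73], [-2.66, 2.66]. Speed limits (rad/s): [2.39, 2.39, 2.79, 3.14, 3.14, 3.14].

INTERFACE

Orientations are given as a rotation vector (axis times angle).
In Python, from plant import read_state, read_camera, close_job, tips_ahead gives the robot as it stands. The module is installed in compiled form; this text tells all that it offers.
- The arm moves only by the tool move_arm, never from a script. Its argument "plan" is a list of rows, each a list of 7 numbers: the turn, a rotation vector about the tool's x, y, z in units of 6 degrees (1.0 is 6 degrees), then the shift along the tool's x, y, z in units of 25 mm (1.0 is 25 mm), then the finger opening in mm, from 0 to 93. A call has exactly 10 rows; each row shifts and turns the commanded pose from where the row before left it, along the tool's axes as they then stand; what a row does not reach is not made up. A row lasts 1/10 s, in which the tool goes at most 50 mm and 8.59 degrees, less where a joint would pass 70% of its speed; a pose out of reach is approached as far as the arm can. A call is refused whole if a number of a shift passes 1 or a number of a turn 1, either way. A call with a gripper value outside its range is refused whole. The fingers move at their own pace and stop on an object; "force" is the grip in N (left out, the last holds). Time passes only in rows, so rows that do not move let the fingers close, or fill a call up. It gives the time, the measured TCP pose, the force, the opening and the grip force at its end, in the units of the state.
- read_state(): the state, without advancing time (a new reading comes with each control period).
- read_camera(name): name is "side" or "top"; returns a dict with "frame" (420x560x3 uint8, red, green, blue), "z_map" (420x560 float32, m along the optical axis (not along the pixel's ray), 0 where there is no reading), "fx", "fy", "cx", "cy" (pixels), "rvec" (rotation vector, rad) and "tvec" (3), from world to camera coordinates, as OpenCV has them. Camera axes: x right, y down, z forward; pixel columns grow to the right and rows downward; lengths in m; the calibration is good to about 2 mm. A picture is of the moment at which its call begins.
- close_job(): hands the job in; it is judged then, once.
The state is a dict: "t": time; "q": joint angles; "dq": joint speeds; "joint_torque": joint torques, N m; "tool_pos": TCP position; "orientation": TCP orientation; "force": force on the tool from outside, world axes, zero at the start; "wrist_torque": the same for the moment, N m; "opening": finger opening in m; "gripper_force": force on a finger pad.
Only numpy, scipy, OpenCV 4.12 (cv2) and the standard library are available. Lean on these libraries where they do the work, as an engineer would, in place of code of your own. Each camera call takes 0.05 s, during which the arm holds its last target. There are 200 camera calls.

## Working session

There is one attempt and no reset: what is moved stays moved. The work goes in short steps, Python scripts to look and compute and a tool call to move; the robot and the scene stay as the last step left them, time stands still between calls to the robot, and variables do not carry over. Pictures are saved under pics/ and viewed, at most 10 in all, crops included, and the job is handed in when it is done.

Besides the shell and the picture viewer there is one more tool, called in YAML: its name, and indented under it one key for each argument. move_arm: Moves the arm, as the interface text tells. Its arguments: {"type":"object","properties":{"plan":{"type":"array","items":{"type":"array","items":{"type":"number"}}},"force":{"type":"number"}},"required":["plan"]}

```bash
mkdir -p pics
cat > h.py <<'E'
import numpy as np, cv2
from scipy.spatial.transform import Rotation as R
from plant import read_state, read_camera
def cam(n):
    c=read_camera(n); c['R']=cv2.Rodrigues(np.array(c['rvec'],float))[0]; c['t']=np.array(c['tvec'],float).ravel(); return c
def ray(c,uv,z):
    uv=np.atleast_2d(np.array(uv,float))
    d=np.c_[(uv[:,0]-c['cx'])/c['fx'],(uv[:,1]-c['cy'])/c['fy'],np.ones(len(uv))]@c['R']
    o=-c['R'].T@c['t']
    return o+d*((z-o[2])/d[:,2])[:,None]
def save(c,f,s=1,crop=None):
    im=c['frame'][:,:,::-1]
    if crop: im=im[crop[1]:crop[3],crop[0]:crop[2]]
    cv2.imwrite(f,cv2.resize(im,None,fx=s,fy=s,interpolation=cv2.INTER_CUBIC))
def zpts(c):
    v,u=np.mgrid[0:420,0:560]; z=c['z_map']
    p=np.stack([(u-c['cx'])/c['fx']*z,(v-c['cy'])/c['fy']*z,z],-1)
    return (p-c['t'])@c['R']
E
python3 - <<'E'
from h import *
for n in('top','side'):
    c=cam(n); save(c,f'pics/{n}0.png',1.4); np.savez(f'{n}0.npz',**{k:c[k] for k in c})
    print(n,c['fx'],c['cx'],c['cy'],-c['R'].T@c['t'],c['R'].round(3).tolist())
s=read_state(); print({k:np.round(s[k],3).tolist() for k in s}); print(R.from_rotvec(s['orientation']).as_matrix().round(3))
E
```

```text
top 380.8222469207495 281.86475205624464 205.89801086173395 [0.48031368 0.09793337 1.09947118] [[-0.024, -1.0, 0.0], [-0.99, 0.024, -0.138], [0.138, -0.004, -0.99]]
side 415.72520563238413 280.75118261435233 209.77982032867132 [ 0.16307703 -0.53669987  0.70721202] [[0.814, -0.581, -0.009], [-0.379, -0.519, -0.766], [0.441, 0.627, -0.642]]
{'t': 0.1, 'q': [1.243, 0.131, 1.489, -0.0, 1.523, -0.085], 'dq': [0.001, -0.001, -0.002, -0.0, -0.004, -0.002], 'joint_torque': [0.001, -56.135, -49.309, 0.077, 0.029, -0.0], 'tool_pos': [0.144, 0.582, 0.229], 'orientation': [-0.38, -3.118, 0.002], 'force': [0.164, -0.636, 0.683], 'wrist_torque': [-0.058, 0.039, -0.026], 'gripper_force': 0.0, 'opening': 0.093}
[[-0.971  0.24  -0.   ]
 [ 0.24   0.971 -0.002]
 [ 0.    -0.002 -1.   ]]
```

View pics/top0.png

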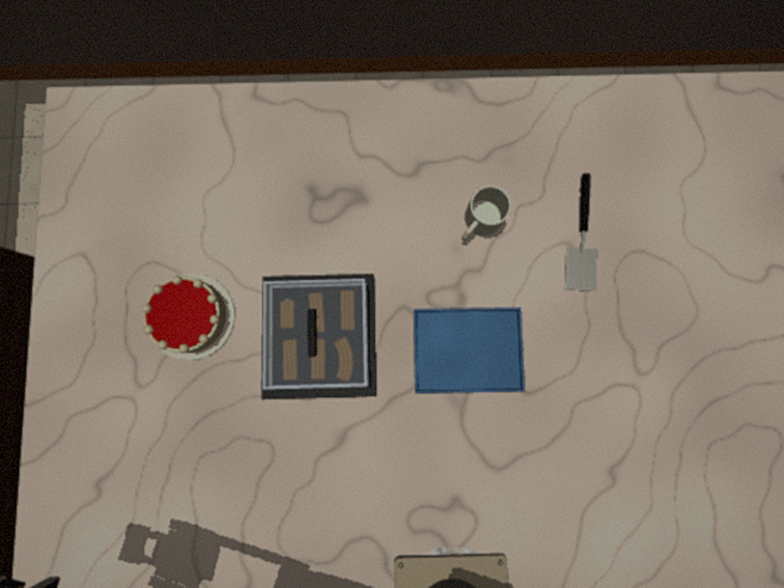

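View pics/side0.png

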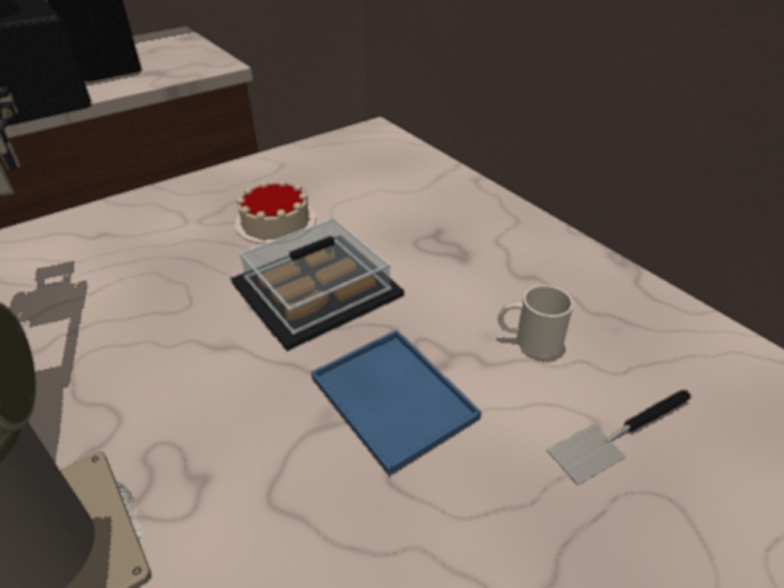

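The top view (784x588) shows the cover handle at (312,332), the snapped biscuit at (287,313), the bent one at (345,358), the dish at (469,350), the mug at (488,210), the knife from (585,175) to (580,290) and the cake at (182,315). The side view agrees with this layout.

```bash
cat > m.py <<'E'
from h import *
c=dict(np.load('top0.npz')); c['cx']=float(c['cx'])
f=c['frame'].astype(int); hsv=cv2.cvtColor(c['frame'],cv2.COLOR_RGB2HSV)
def rect(mask,z,name,minA=20):
    n,l,s,ce=cv2.connectedComponentsWithStats(mask.astype(np.uint8))
    for i in range(1,n):
        if s[i,4]<minA: continue
        v,u=np.where(l==i); p=ray(c,np.c_[u,v],z)[:,:2]
        (cx,cy),(w,h),a=cv2.minAreaRect((p*1000).astype(np.float32))
        print(name,'px',ce[i].round(1),'area',s[i,4],'centre',round(cx),round(cy),'size',round(w),round(h),'ang',round(a,1),'mean',p.mean(0).round(4))
V=f.max(2); box=np.zeros(V.shape,bool); box[190:290,180:275]=1
rect((hsv[...,0]>95)&(hsv[...,0]<120)&(hsv[...,1]>110)&(V>50),.018,'dish',500)
br=cv2.morphologyEx((box&(V<75)).astype(np.uint8),cv2.MORPH_CLOSE,np.ones((25,25)))
rect(br,.015,'board',500)
inner=box.copy(); inner[:]=0; inner[212:262,212:234]=1
rect(inner&(V<28),.105,'handle')
bis=box&(f[...,0]-f[...,2]>22)
b2=np.zeros_like(box); b2[203:276,193:260]=1
rect(bis&b2,.034,'bis',60)
red=(f[...,0]>120)&(f[...,1]<50); rect(red,.065,'cake',500)
kn=np.zeros_like(box); kn[120:210,395:432]=1
rect(kn&(V<60),.01,'knifeh'); 
P=zpts(c)
for nm,(r0,r1,q0,q1),zmin in(('mug',(125,180,325,368),.03),('cover',(190,290,180,275),.06),('cake',(190,265,95,172),.03),('knife',(120,212,395,432),.006)):
    p=P[r0:r1,q0:q1].reshape(-1,3); p=p[(p[:,2]>zmin)&(p[:,2]<.2)]
    print(nm,len(p),p.min(0).round(3),p.max(0).round(3),np.median(p,0).round(3))
s=dict(np.load('side0.npz')); 
h=s['frame'].astype(int).max(2)[165:190,203:245]<35; v,u=np.where(h); p=ray(s,np.c_[u+203,v+165],.1)[:,:2]
r=cv2.minAreaRect((p*1000).astype(np.float32)); print('side handle',r,p.mean(0))
for z in(.097,.105): print(ray(s,np.c_[u+203,v+165],z).mean(0))
im=c['frame'][185:295,180:280,::-1]; cv2.imwrite('pics/crop.png',cv2.resize(im,None,fx=5.4,fy=5.4,interpolation=cv2.INTER_CUBIC))
E
python3 m.py
```

```text
dish px [334.3 250. ] area 4470 centre 503 -51 size 216 165 ang 89.5 mean [ 0.5018 -0.0507]
board px [230.1 240.7] area 6576 centre 539 250 size 228 248 ang 89.9 mean [0.5355 0.2434]
handle px [224.4 236. ] area 57 centre 541 250 size 10 83 ang 89.8 mean [0.543  0.2461]
bis px [226.6 221.2] area 190 centre 585 252 size 78 25 ang 5.7 mean [0.5889 0.2504]
bis px [247.8 220.8] area 254 centre 587 192 size 25 76 ang 89.3 mean [0.5885 0.1909]
bis px [204.6 224. ] area 188 centre 584 312 size 54 25 ang 0.1 mean [0.5824 0.3122]
bis px [245.6 256.2] area 274 centre 491 198 size 83 31 ang 4.5 mean [0.4902 0.198 ]
bis px [206.5 256.5] area 276 centre 492 307 size 75 25 ang 0.1 mean [0.4917 0.3064]
bis px [227.2 257.7] area 230 centre 492 251 size 25 77 ang 89.7 mean [0.4872 0.2491]
cake px [129.6 224. ] area 1526 centre 585 511 size 124 131 ang 88.6 mean [0.5844 0.5101]
knifeh px [417.1 144.3] area 249 centre 807 -310 size 18 123 ang 85.8 mean [ 0.806  -0.3099]
mug 538 [ 0.724 -0.134  0.03 ] [ 0.822 -0.042  0.096] [ 0.778 -0.093  0.074]
cover 5580 [0.438 0.154 0.06 ] [0.645 0.351 0.11 ] [0.54  0.25  0.073]
cake 2447 [0.511 0.441 0.03 ] [0.661 0.591 0.071] [0.585 0.512 0.057]
knife 352 [ 0.619 -0.324  0.006] [ 0.869 -0.26   0.026] [ 0.793 -0.305  0.016]
side handle ((536.996337890625, 245.50758361816406), (84.90496826171875, 20.80154037475586), 0.06196228042244911) [0.53566976 0.24628254]
[0.5375106  0.25015096 0.097     ]
[0.5326017  0.23983519 0.105     ]
```

View pics/crop.png

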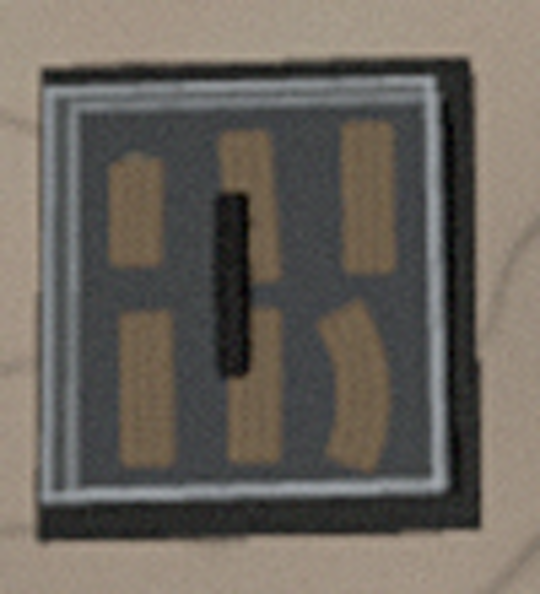

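The cover is axis-aligned at about (0.541, 0.251). The snapped biscuit is at the upper left of the crop, around (135,212), and the bent one at the lower right, around (360,385). First I align the tool and go above the handle.

move_arm:
  plan:
    - [0,0,-0.8,0,0,0,93]
    - [0,0,-0.8,0,0,0,93]
    - [0,0,-0.72,0,0,0,93]
    - [0,0,0,-1,-1,0,93]
    - [0,0,0,-1,-1,0,93]
    - [0,0,0,-1,-1,0,93]
    - [0,0,0,-1,-1,0,93]
    - [0,0,0,-1,-1,0,93]
    - [0,0,0,-1,-1,0,93]
    - [0,0,0,-1,-1,0,93]
  force: 30

```text
t: 1.1
tool_pos: [0.3199, 0.4061, 0.2292]
orientation: [0.0, -3.141, 0.001]
force: [0.5, 0.1, -0.2]
opening: 0.0925
gripper_force: 0.0
```

move_arm:
  plan:
    - [0,0,0,-0.89,-0.62,0,93]
    - [0,0,0,-0.89,-0.62,0,93]
    - [0,0,0,-0.89,-0.62,0,93]
    - [0,0,0,-0.89,-0.62,0,93]
    - [0,0,0,-0.89,-0.62,0,93]
    - [0,0,0,-0.89,-0.62,0,93]
    - [0,0,0,-0.89,-0.62,0,93]
    - [0,0,0,-0.89,-0.62,0,93]
    - [0,0,0,-0.89,-0.62,0,93]
    - [0,0,0,-0.89,-0.62,0,93]

```text
t: 2.1
tool_pos: [0.5423, 0.2516, 0.229]
orientation: [0.0, -3.141, 0.001]
force: [0.8, -0.0, 1.0]
opening: 0.0929
gripper_force: 0.0
```

move_arm:
  plan:
    - [0,0,0,0,0,0.5,93]
    - [0,0,0,0,0,0.5,93]
    - [0,0,0,0,0,0.5,93]
    - [0,0,0,0,0,0.5,93]
    - [0,0,0,0,0,0.4,93]
    - [0,0,0,0,0,0,93]
    - [0,0,0,0,0,0,60]
    - [0,0,0,0,0,0,60]
    - [0,0,0,0,0,0,60]
    - [0,0,0,0,0,0,60]

```text
t: 3.1
tool_pos: [0.5421, 0.2526, 0.1703]
orientation: [-0.0, 3.141, 0.001]
force: [-0.0, -0.2, -0.2]
opening: 0.0654
gripper_force: 0.0
```

move_arm:
  plan:
    - [0,0,0,0,0,0.5,60]
    - [0,0,0,0,0,0.6,60]
    - [0,0,0,0,0,0.6,60]
    - [0,0,0,0,0,0.6,60]
    - [0,0,0,0,0,0.5,60]
    - [0,0,0,0,0,0.3,50]
    - [0,0,0,0,0,0,40]
    - [0,0,0,0,0,0,30]
    - [0,0,0,0,0,0,20]
    - [0,0,0,0,0,0,0]
  force: 20

```text
t: 4.1
tool_pos: [0.5425, 0.2527, 0.0931]
orientation: [-0.0, 3.14, 0.001]
force: [0.4, 0.5, -0.4]
opening: 0.0244
gripper_force: 0.0
```

move_arm:
  plan:
    - [0,0,0,0,0,0,0]
    - [0,0,0,0,0,0,0]
    - [0,0,0,0,0,0,0]
    - [0,0,0,0,0,0,0]
    - [0,0,0,0,0,0,0]
    - [0,0,0,0,0,0,0]
    - [0,0,0,0,0,0,0]
    - [0,0,0,0,0,0,0]
    - [0,0,0,0,0,0,0]
    - [0,0,0,0,0,0,0]
  force: 35

```text
t: 5.1
tool_pos: [0.5422, 0.2524, 0.0929]
orientation: [-0.0, 3.141, 0.0]
force: [-0.4, -2.5, 6.5]
opening: 0.0159
gripper_force: 35.0
```

Run:
```python
from h import *
c=cam('side'); save(c,'pics/side1.png',3,(120,80,320,270))
```

```text
(no output)
```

View pics/side1.png

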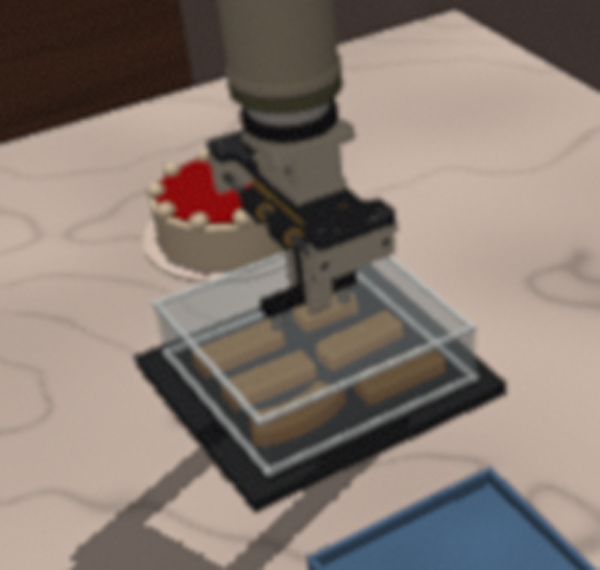

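The picture shows both fingers closed on the handle bar, around (318,290), with the cover still seated. Now I lift it straight up.

move_arm:
  plan:
    - [0,0,0,0,0,-0.1,0]
    - [0,0,0,0,0,-0.2,0]
    - [0,0,0,0,0,-0.4,0]
    - [0,0,0,0,0,-0.6,0]
    - [0,0,0,0,0,-0.8,0]
    - [0,0,0,0,0,-0.8,0]
    - [0,0,0,0,0,-0.8,0]
    - [0,0,0,0,0,-0.6,0]
    - [0,0,0,0,0,-0.4,0]
    - [0,0,0,0,0,-0.2,0]

```text
t: 6.15
tool_pos: [0.5422, 0.2527, 0.2162]
orientation: [-0.0, 3.14, 0.001]
force: [0.5, 0.2, -3.9]
opening: 0.0156
gripper_force: 35.0
```

move_arm:
  plan:
    - [0,0,0,0,-0.1,0,0]
    - [0,0,0,0,-0.3,0,0]
    - [0,0,0,0.1,-0.6,0,0]
    - [0,0,0,0.2,-0.8,0,0]
    - [0,0,0,0.2,-1,0,0]
    - [0,0,0,0.2,-1,0,0]
    - [0,0,0,0.2,-1,0,0]
    - [0,0,0,0.2,-1,0,0]
    - [0,0,0,0.2,-1,0,0]
    - [0,0,0,0.2,-1,0,0]

```text
t: 7.15
tool_pos: [0.5031, 0.0554, 0.2137]
orientation: [-0.001, -3.14, 0.001]
force: [0.7, 0.6, -3.2]
opening: 0.0158
gripper_force: 35.0
```

move_arm:
  plan:
    - [0,0,0,0.2,-1,0,0]
    - [0,0,0,0.2,-1,0,0]
    - [0,0,0,0.2,-1,0,0]
    - [0,0,0,0.2,-1,0,0]
    - [0,0,0,0.2,-1,0,0]
    - [0,0,0,0,-1,0,0]
    - [0,0,0,0,-1,0,0]
    - [0,0,0,0,-1,0,0]
    - [0,0,0,0,-1,0,0]
    - [0,0,0,0,-1,0,0]

```text
t: 8.15
tool_pos: [0.4779, -0.1941, 0.2138]
orientation: [-0.001, -3.14, -0.001]
force: [-0.4, 0.3, -3.2]
opening: 0.0159
gripper_force: 35.0
```

move_arm:
  plan:
    - [0,0,0,0,-1,0,0]
    - [0,0,0,0,-1,0,0]
    - [0,0,0,0,-1,0,0]
    - [0,0,0,0,-0.8,0,0]
    - [0,0,0,0,-0.5,0,0]
    - [0,0,0,0,-0.3,0,0]
    - [0,0,0,0,-0.1,0,0]
    - [0,0,0,0,0,0,0]
    - [0,0,0,0,0,0,0]
    - [0,0,0,0,0,0,0]

```text
t: 9.15
tool_pos: [0.4796, -0.3093, 0.2147]
orientation: [-0.002, 3.141, 0.0]
force: [0.4, -0.6, -3.3]
opening: 0.0156
gripper_force: 35.0
```

Run:
```python
from h import *
for n in('top','side'):
    c=cam(n); np.savez(f'{n}1.npz',**c)
    if n=='top': save(c,'pics/top1.png',1.4)
print(read_state()['tool_pos'])
```

```text
[ 0.47956849 -0.30951054  0.21474113]
```

View pics/top1.png

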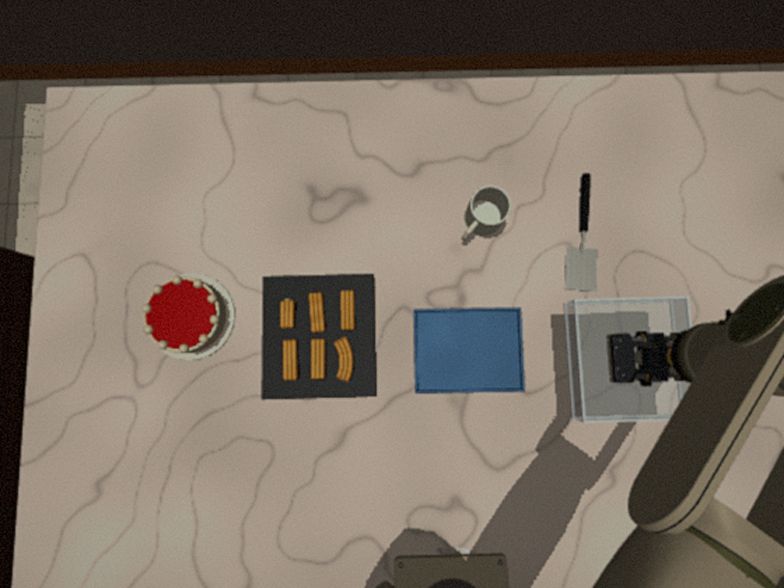

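The cover came away cleanly and the biscuits are undisturbed. The cover now hangs over the bare counter around (630,360), clear of the knife blade at (580,290). Next I lower it.

move_arm:
  plan:
    - [0,0,0,0,0,0.2,0]
    - [0,0,0,0,0,0.5,0]
    - [0,0,0,0,0,0.8,0]
    - [0,0,0,0,0,0.8,0]
    - [0,0,0,0,0,0.8,0]
    - [0,0,0,0,0,0.8,0]
    - [0,0,0,0,0,0.6,0]
    - [0,0,0,0,0,0.4,0]
    - [0,0,0,0,0,0.2,0]
    - [0,0,0,0,0,0.1,0]

```text
t: 10.25
tool_pos: [0.4794, -0.3101, 0.0844]
orientation: [0.0, -3.142, -0.0]
force: [0.2, 0.1, -1.9]
opening: 0.0158
gripper_force: 35.0
```

move_arm:
  plan:
    - [0,0,0,0,0,0.05,0]
    - [0,0,0,0,0,0.05,0]
    - [0,0,0,0,0,0.05,0]
    - [0,0,0,0,0,0.04,0]
    - [0,0,0,0,0,0.04,0]
    - [0,0,0,0,0,0.04,0]
    - [0,0,0,0,0,0,0]
    - [0,0,0,0,0,0,0]
    - [0,0,0,0,0,0,0]
    - [0,0,0,0,0,0,0]

```text
t: 11.25
tool_pos: [0.4794, -0.3101, 0.0779]
orientation: [-0.0, 3.142, -0.0]
force: [0.7, -0.2, -2.6]
opening: 0.0155
gripper_force: 35.0
```

move_arm:
  plan:
    - [0,0,0,0,0,0.02,0]
    - [0,0,0,0,0,0.02,0]
    - [0,0,0,0,0,0.02,0]
    - [0,0,0,0,0,0,0]
    - [0,0,0,0,0,0,0]
    - [0,0,0,0,0,0,0]
    - [0,0,0,0,0,0,0]
    - [0,0,0,0,0,0,0]
    - [0,0,0,0,0,0,0]
    - [0,0,0,0,0,0,0]

```text
t: 12.25
tool_pos: [0.4794, -0.3101, 0.0779]
orientation: [-0.0, 3.141, -0.0]
force: [-6.2, 3.8, 10.7]
opening: 0.0155
gripper_force: 35.0
```

The cover is in contact with the counter, so I release it and rise. I also measure the biscuits from the saved pictures.

move_arm:
  plan:
    - [0,0,0,0,0,-0.02,16]
    - [0,0,0,0,0,0,20]
    - [0,0,0,0,0,0,30]
    - [0,0,0,0,0,0,45]
    - [0,0,0,0,0,0,60]
    - [0,0,0,0,0,0,60]
    - [0,0,0,0,0,0,60]
    - [0,0,0,0,0,-0.2,60]
    - [0,0,0,0,0,-0.4,60]
    - [0,0,0,0,0,-0.6,60]

```text
t: 13.25
tool_pos: [0.479, -0.3097, 0.1073]
orientation: [0.0, -3.141, -0.001]
force: [-0.1, -0.1, 0.0]
opening: 0.0599
gripper_force: 0.0
```

```bash
cat > b.py <<'E'
from h import *
import sys
def bis(c,lo=(.40,.10),hi=(.68,.39),z=.034):
    f=c['frame'].astype(int)
    m=((f[...,0]-f[...,2]>45)&(f[...,0]>90)).astype(np.uint8)
    v,u=np.mgrid[0:420,0:560]; p=ray(c,np.c_[u.ravel(),v.ravel()],z)[:,:2].reshape(420,560,2)
    m[((p<lo)|(p>hi)).any(2)]=0
    m=cv2.morphologyEx(m,cv2.MORPH_CLOSE,np.ones((3,3)))
    n,l,s,ce=cv2.connectedComponentsWithStats(m)
    for i in range(1,n):
        if s[i,4]<60: continue
        q=(p[l==i]*1000).astype(np.float32); (a,b),(w,h),g=cv2.minAreaRect(q)
        if w<h: w,h,g=h,w,g-90
        e,vv=np.linalg.eigh(np.cov(q.T)); ax=vv[:,1]; ax=ax*np.sign(ax[0])
        t=(q-q.mean(0))@ax; d=(q-q.mean(0))@np.array([-ax[1],ax[0]])
        k=np.abs(t)<8
        print(ce[i].round(0),'rect',round(a,1),round(b,1),'size',round(w),round(h),'ang',round(g,1),'pca',round(np.degrees(np.arctan2(ax[1],ax[0])),1),'mean',q.mean(0).round(1),'mid d',d[k].mean().round(1),'ends d',d[t<-25].mean().round(1),d[t>25].mean().round(1))
if __name__=='__main__':
    for n in('top','side'):
        c=dict(np.load(n+'1.npz')); print(n); bis(c)
        P=zpts(c).reshape(-1,3); f=c['frame'].reshape(-1,3).astype(int)
        k=(f[:,0]-f[:,2]>45)&(f[:,0]>90)&(P[:,0]>.44)&(P[:,0]<.64)&(P[:,1]>.16)&(P[:,1]<.34); print(np.percentile(P[k,2],[5,50,95]).round(3))
        if n=='side':
            f=c['frame'];h=cv2.cvtColor(f,cv2.COLOR_RGB2HSV); m=(h[...,0]>95)&(h[...,0]<120)&(h[...,1]>110)&(h[...,2]>50); v,u=np.where(m); p=ray(c,np.c_[u,v],.018)[:,:2]; print('dish',cv2.minAreaRect((p*1000).astype(np.float32)))
E
python3 b.py
```

```text
top
[248. 221.] rect 588.1 191.7 size 79 25 ang -0.7 pca -0.4 mean [588.1 191.6] mid d 0.0 ends d -0.0 -0.1
[226. 223.] rect 584.9 253.2 size 79 27 ang 4.6 pca 4.9 mean [584.7 253.3] mid d -0.3 ends d 0.6 0.3
[205. 224.] rect 583.7 312.4 size 54 25 ang 0.1 pca -1.2 mean [583.1 312.3] mid d 0.1 ends d 0.9 -3.4
[245. 256.] rect 490.3 199.3 size 88 34 ang 4.5 pca 3.5 mean [490.3 198.4] mid d -2.9 ends d 2.6 2.8
[206. 257.] rect 491.7 306.4 size 80 25 ang 0.3 pca 0.5 mean [490.8 306.5] mid d -0.6 ends d -0.5 -0.1
[226. 256.] rect 492.0 251.1 size 77 25 ang -0.3 pca -0.3 mean [491.8 251.1] mid d 0.4 ends d 0.2 0.6
[0.029 0.033 0.037]
side
[228. 182.] rect 578.7 305.6 size 61 40 ang 0.4 pca 6.9 mean [577.8 305.3] mid d 0.3 ends d -3.7 3.2
[221. 206.] rect 532.1 217.1 size 182 98 ang 1.3 pca 21.1 mean [512.2 224.7] mid d 1.9 ends d -1.9 -2.8
[199. 195.] rect 487.9 299.3 size 82 41 ang 1.4 pca 4.8 mean [486.7 299.4] mid d -0.2 ends d -0.6 0.2
[253. 203.] rect 583.2 184.6 size 83 39 ang 0.1 pca 3.2 mean [582.2 184.6] mid d 0.1 ends d -0.2 0.2
[0.019 0.032 0.035]
dish ((497.44525146484375, -54.043724060058594), (212.37010192871094, 166.37222290039062), 89.62183380126953)
```

move_arm:
  plan:
    - [0,0,0,0,0,-1,60]
    - [0,0,0,0,0,-1,60]
    - [0,0,0,0,0,-1,60]
    - [0,0,0,0,0.5,-0.7,50]
    - [0,0,0,-0.2,1,0,38]
    - [0,0,0,-0.2,1,0,38]
    - [0,0,0,-0.2,1,0,38]
    - [0,0,0,-0.2,1,0,38]
    - [0,0,0,-0.2,1,0,38]
    - [0,0,0,-0.2,1,0,38]

```text
t: 14.25
tool_pos: [0.5099, -0.1467, 0.2012]
orientation: [-0.0, 3.14, -0.001]
force: [0.1, -0.1, 0.8]
opening: 0.0384
gripper_force: 0.0
```

move_arm:
  plan:
    - [0,0,0,-0.2,1,0,38]
    - [0,0,0,-0.2,1,0,38]
    - [0,0,0,-0.2,1,0,38]
    - [0,0,0,-0.2,1,0,38]
    - [0,0,0,-0.2,1,0,38]
    - [0,0,0,-0.2,1,0,38]
    - [0,0,0,-0.2,1,0,38]
    - [0,0,0,-0.2,1,0,38]
    - [0,0,0,-0.2,1,0,38]
    - [0,0,0,-0.2,1,0,38]

```text
t: 15.25
tool_pos: [0.5598, 0.1036, 0.2013]
orientation: [-0.0, 3.14, 0.0]
force: [-0.6, -0.7, -0.3]
opening: 0.0381
gripper_force: 0.0
```

move_arm:
  plan:
    - [0,0,0,-0.2,1,0,38]
    - [0,0,0,-0.2,1,0,38]
    - [0,0,0,-0.2,1,0,38]
    - [0,0,0,-0.2,1,0,38]
    - [0,0,0,-0.2,1,0,38]
    - [0,0,0,0,1,0,38]
    - [0,0,0,0,1,0,38]
    - [0,0,0,0,0.9,0,38]
    - [0,0,0,0,0.5,0,38]
    - [0,0,0,0,0,0,38]

```text
t: 16.25
tool_pos: [0.5842, 0.3139, 0.2004]
orientation: [-0.003, 3.141, 0.001]
force: [-0.3, -0.2, 0.1]
opening: 0.038
gripper_force: 0.0
```

move_arm:
  plan:
    - [0,0,0,0,0,0.4,38]
    - [0,0,0,0,0,0.8,38]
    - [0,0,0,0,0,0.9,38]
    - [0,0,0,0,0,0.9,38]
    - [0,0,0,0,0,0.9,38]
    - [0,0,0,0,0,0.8,38]
    - [0,0,0,0,0,0.5,38]
    - [0,0,0,0,0,0.3,38]
    - [0,0,0,0,0,0,38]
    - [0,0,0,0,0,0,38]
  force: 12

```text
t: 17.25
tool_pos: [0.5849, 0.3124, 0.0628]
orientation: [0.0, 3.14, 0.001]
force: [0.7, -0.7, -0.0]
opening: 0.0378
gripper_force: 0.0
```

Run:
```python
from h import *
c=cam('side'); a=c['frame'][130:230,170:290,::-1]; d=cam('top')['frame'][195:285,180:280,::-1]
a=cv2.resize(a,(480,400),interpolation=2); d=cv2.resize(d,(320,288),interpolation=2)
o=np.zeros((400,800,3),np.uint8); o[:,:480]=a; o[:288,480:]=d; cv2.imwrite('pics/snap.png',o); print(read_state()['tool_pos'])
```

```text
[0.58518958 0.31279722 0.06338643]
```

View pics/snap.png

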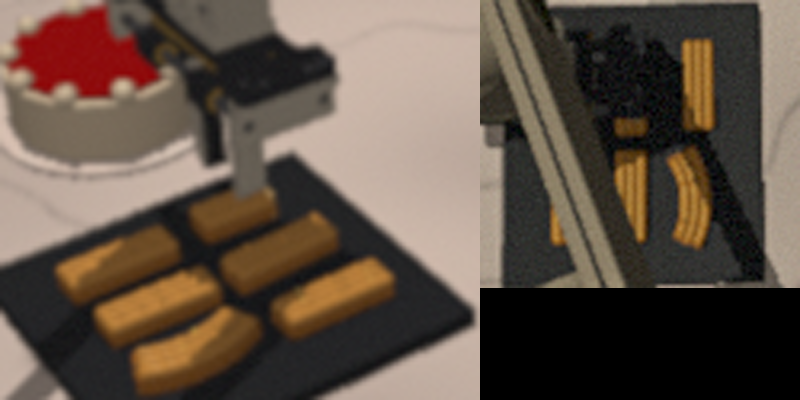

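The near finger, around (250,190), stands over the snapped biscuit and in line with it. I descend the rest of the way and close.

move_arm:
  plan:
    - [0,0,0,0,0,0.3,38]
    - [0,0,0,0,0,0.3,38]
    - [0,0,0,0,0,0.3,38]
    - [0,0,0,0,0,0.3,38]
    - [0,0,0,0,0,0.2,38]
    - [0,0,0,0,0,0,38]
    - [0,0,0,0,0,0,32]
    - [0,0,0,0,0,0,20]
    - [0,0,0,0,0,0,20]
    - [0,0,0,0,0,0,20]

```text
t: 18.35
tool_pos: [0.5842, 0.3124, 0.0267]
orientation: [0.0, -3.141, 0.0]
force: [0.5, -0.3, -0.9]
opening: 0.0259
gripper_force: 12.0
```

move_arm:
  plan:
    - [0,0,0,0,0,0,15]
    - [0,0,0,0,0,0,15]
    - [0,0,0,0,0,0,15]
    - [0,0,0,0,0,-0.2,15]
    - [0,0,0,0,0,-0.4,15]
    - [0,0,0,0,0,-0.6,15]
    - [0,0,0,0,0,-0.8,15]
    - [0,0,0,0,0,-0.8,15]
    - [0,0,0,0,0,-0.8,15]
    - [0,0,0,0,0,-0.4,15]

```text
t: 19.35
tool_pos: [0.5858, 0.3132, 0.1311]
orientation: [-0.0, 3.137, 0.003]
force: [0.4, -0.1, 0.1]
opening: 0.0258
gripper_force: 12.0
```

move_arm:
  plan:
    - [0,0,0,0,-0.2,0,15]
    - [0,0,0,0.1,-0.5,0,15]
    - [0,0,0,0.2,-0.9,0,15]
    - [0,0,0,0.2,-1,0,15]
    - [0,0,0,0.2,-1,0,15]
    - [0,0,0,0.2,-1,0,15]
    - [0,0,0,0.2,-1,0,15]
    - [0,0,0,0.2,-1,0,15]
    - [0,0,0,0.2,-1,0,15]
    - [0,0,0,0.2,-1,0,15]

```text
t: 20.35
tool_pos: [0.54, 0.0955, 0.1251]
orientation: [-0.0, -3.139, 0.001]
force: [0.8, -0.5, 0.9]
opening: 0.0259
gripper_force: 12.0
```

move_arm:
  plan:
    - [0,0,0,0.2,-1,0,15]
    - [0,0,0,0.3,-1,0,15]
    - [0,0,0,0.3,-1,0,15]
    - [0,0,0,0.3,-1,0,15]
    - [0,0,0,0.3,-1,0,15]
    - [0,0,0,0.2,-1,0,15]
    - [0,0,0,0,-0.8,0,15]
    - [0,0,0,0,-0.4,0,15]
    - [0,0,0,0,-0.2,0,15]
    - [0,0,0,0,0,0,15]

```text
t: 21.35
tool_pos: [0.5014, -0.0877, 0.1263]
orientation: [-0.001, -3.141, -0.001]
force: [0.0, -0.1, -0.2]
opening: 0.0258
gripper_force: 12.0
```

move_arm:
  plan:
    - [0,0,0,0,0,0.2,15]
    - [0,0,0,0,0,0.5,15]
    - [0,0,0,0,0,0.7,15]
    - [0,0,0,0,0,0.7,15]
    - [0,0,0,0,0,0.7,15]
    - [0,0,0,0,0,0.6,15]
    - [0,0,0,0,0,0.4,15]
    - [0,0,0,0,0,0.2,15]
    - [0,0,0,0,0,0,15]
    - [0,0,0,0,0,0,15]

```text
t: 22.35
tool_pos: [0.5024, -0.0876, 0.0275]
orientation: [-0.0, 3.141, -0.0]
force: [0.3, -0.5, 0.7]
opening: 0.0258
gripper_force: 12.0
```

move_arm:
  plan:
    - [0,0,0,0,0,0.12,15]
    - [0,0,0,0,0,0.12,15]
    - [0,0,0,0,0,0.06,15]
    - [0,0,0,0,0,0.04,15]
    - [0,0,0,0,0,0.03,15]
    - [0,0,0,0,0,0.03,15]
    - [0,0,0,0,0,0,15]
    - [0,0,0,0,0,0,15]
    - [0,0,0,0,0,0,15]
    - [0,0,0,0,0,0,15]

```text
t: 23.35
tool_pos: [0.5019, -0.0876, 0.017]
orientation: [-0.0, 3.141, -0.0]
force: [-0.3, 0.6, 0.1]
opening: 0.0254
gripper_force: 12.0
```

move_arm:
  plan:
    - [0,0,0,0,0,0.02,15]
    - [0,0,0,0,0,0.02,15]
    - [0,0,0,0,0,0,15]
    - [0,0,0,0,0,0,15]
    - [0,0,0,0,0,0,15]
    - [0,0,0,0,0,0,15]
    - [0,0,0,0,0,0,15]
    - [0,0,0,0,0,0,15]
    - [0,0,0,0,0,0,15]
    - [0,0,0,0,0,0,15]

```text
t: 24.35
tool_pos: [0.5019, -0.0876, 0.0165]
orientation: [-0.0, 3.142, -0.0]
force: [-3.1, 0.6, 5.9]
opening: 0.0259
gripper_force: 12.0
```

Contact with the dish floor. I release, rise, and go above the bent biscuit.

move_arm:
  plan:
    - [0,0,0,0,0,-0.02,28]
    - [0,0,0,0,0,0,32]
    - [0,0,0,0,0,0,38]
    - [0,0,0,0,0,0,38]
    - [0,0,0,0,0,-0.3,38]
    - [0,0,0,0,0,-0.6,38]
    - [0,0,0,0,0,-0.9,38]
    - [0,0,0,0,0,-1,38]
    - [0,0,0,0,0.4,-1,38]
    - [0,0,0,0,0.7,-0.6,38]

```text
t: 25.35
tool_pos: [0.5032, -0.0608, 0.1303]
orientation: [0.002, 3.137, -0.002]
force: [1.1, 0.0, -0.4]
opening: 0.0381
gripper_force: 0.0
```

move_arm:
  plan:
    - [0,0,0,0.1,1,0,38]
    - [0,0,0,0.1,1,0,38]
    - [0,0,0,0.1,1,0,38]
    - [0,0,0,0.1,1,0,38]
    - [0,0,0,0.1,1,0,38]
    - [0,0,0,0,1,0,38]
    - [0,0,0,0,1,0,38]
    - [0,0,0,0,1,0,38]
    - [0,0,0,0,1,0,38]
    - [0,0,0,0,0.8,0,38]

```text
t: 26.35
tool_pos: [0.4896, 0.1864, 0.1281]
orientation: [-0.001, 3.14, 0.001]
force: [0.1, -0.6, 0.4]
opening: 0.0384
gripper_force: 0.0
```

move_arm:
  plan:
    - [0,0,0,0,0.4,0,38]
    - [0,0,-0.67,0,0,0,37]
    - [0,0,0,0,0,0.4,37]
    - [0,0,0,0,0,0.6,37]
    - [0,0,0,0,0,0.6,37]
    - [0,0,0,0,0,0.5,37]
    - [0,0,0,0,0,0.2,37]
    - [0,0,0,0,0,0,37]
    - [0,0,0,0,0,0,37]
    - [0,0,0,0,0,0,37]

```text
t: 27.35
tool_pos: [0.4899, 0.1951, 0.0696]
orientation: [-0.11, 3.138, 0.001]
force: [-0.3, 0.4, -0.2]
opening: 0.037
gripper_force: 0.0
```

Run:
```python
from h import *
import b
c=cam('side'); a=c['frame'][140:300,170:350,::-1]; t=cam('top'); d=t['frame'][195:285,180:280,::-1]
b.bis(t); b.bis(t,(.4,-.17),(.6,.07),.024)
a=cv2.resize(a,(480,427),interpolation=2); d=cv2.resize(d,(320,288),interpolation=2)
o=np.zeros((427,800,3),np.uint8); o[:,:480]=a; o[:288,480:]=d; cv2.imwrite('pics/bent.png',o); print(read_state()['tool_pos'])
```

```text
[247. 212.] rect 610.7 191.4 size 34 25 ang -0.6 pca -19.0 mean [612.3 192. ] mid d -0.9 ends d nan nan
[225. 218.] rect 597.5 254.2 size 54 27 ang 4.6 pca 4.0 mean [597.7 254.5] mid d -0.3 ends d 3.4 1.3
[347. 250.] rect 501.9 -87.1 size 53 25 ang -2.6 pca -0.6 mean [500.7 -86.1] mid d 0.5 ends d -0.0 3.5
[0.4898696  0.19514778 0.06967715]b.py:17: RuntimeWarning: Mean of empty slice.
  print(ce[i].round(0),'rect',round(a,1),round(b,1),'size',round(w),round(h),'ang',round(g,1),'pca',round(np.degrees(np.arctan2(ax[1],ax[0])),1),'mean',q.mean(0).round(1),'mid d',d[k].mean().round(1),'ends d',d[t<-25].mean().round(1),d[t>25].mean().round(1))
  ret = ret.dtype.type(ret / rcount)
```

View pics/bent.png

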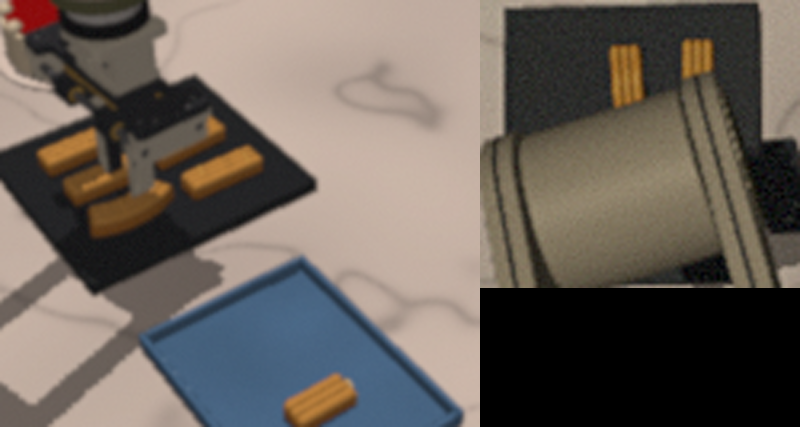

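The snapped biscuit lies in the dish, at (320,402) in the side crop. The fingers straddle the bent biscuit, around (145,185). I descend and grip it.

move_arm:
  plan:
    - [0,0,0,0,0,0.3,37]
    - [0,0,0,0,0,0.4,37]
    - [0,0,0,0,0,0.4,37]
    - [0,0,0,0,0,0.3,37]
    - [0,0,0,0,0,0.25,37]
    - [0,0,0,0,0,0,37]
    - [0,0,0,0,0,0,32]
    - [0,0,0,0,0,0,20]
    - [0,0,0,0,0,0,20]
    - [0,0,0,0,0,0,20]

```text
t: 28.45
tool_pos: [0.4893, 0.195, 0.0277]
orientation: [-0.11, 3.14, 0.0]
force: [0.4, -0.2, -0.2]
opening: 0.0265
gripper_force: 11.6
```

move_arm:
  plan:
    - [0,0,0,0,0,0,15]
    - [0,0,0,0,0,0,15]
    - [0,0,0,0,0,0,15]
    - [0,0,0,0,0,-0.2,15]
    - [0,0,0,0,0,-0.4,15]
    - [0,0,0,0,0,-0.6,15]
    - [0,0,0,0,0,-0.8,15]
    - [0,0,0,0,0,-0.8,15]
    - [0,0,0,0,0,-0.8,15]
    - [0,0,0.67,0,0,-0.4,15]

```text
t: 29.45
tool_pos: [0.4908, 0.1954, 0.1316]
orientation: [0.0, 3.137, 0.002]
force: [0.1, 0.4, 0.1]
opening: 0.0261
gripper_force: 11.6
```

move_arm:
  plan:
    - [0,0,0,0,-0.2,0,15]
    - [0,0,0,0,-0.6,0,15]
    - [0,0,0,-0.1,-1,0,15]
    - [0,0,0,-0.1,-1,0,15]
    - [0,0,0,-0.1,-1,0,15]
    - [0,0,0,-0.1,-1,0,15]
    - [0,0,0,-0.1,-1,0,15]
    - [0,0,0,0,-1,0,15]
    - [0,0,0,0,-1,0,15]
    - [0,0,0,0,-0.6,0,15]

```text
t: 30.45
tool_pos: [0.5007, -0.0175, 0.1268]
orientation: [-0.0, -3.14, 0.001]
force: [-0.1, -0.3, -0.1]
opening: 0.0262
gripper_force: 11.6
```

move_arm:
  plan:
    - [0,0,0,0,-0.3,0,15]
    - [0,0,0,0,0,0.2,15]
    - [0,0,0,0,0,0.5,15]
    - [0,0,0,0,0,0.7,15]
    - [0,0,0,0,0,0.8,15]
    - [0,0,0,0,0,0.8,15]
    - [0,0,0,0,0,0.6,15]
    - [0,0,0,0,0,0.3,15]
    - [0,0,0,0,0,0.1,15]
    - [0,0,0,0,0,0,15]

```text
t: 31.45
tool_pos: [0.5017, -0.0221, 0.0274]
orientation: [0.001, -3.141, -0.0]
force: [0.2, -0.2, -0.8]
opening: 0.0263
gripper_force: 11.6
```

move_arm:
  plan:
    - [0,0,0,0,0,0.12,15]
    - [0,0,0,0,0,0.12,15]
    - [0,0,0,0,0,0.06,15]
    - [0,0,0,0,0,0.04,15]
    - [0,0,0,0,0,0.03,15]
    - [0,0,0,0,0,0.02,15]
    - [0,0,0,0,0,0,15]
    - [0,0,0,0,0,0,15]
    - [0,0,0,0,0,0,15]
    - [0,0,0,0,0,0,15]

```text
t: 32.45
tool_pos: [0.5019, -0.0226, 0.018]
orientation: [-0.0, 3.141, -0.0]
force: [-0.0, 0.0, 0.1]
opening: 0.0264
gripper_force: 11.6
```

move_arm:
  plan:
    - [0,0,0,0,0,0.02,15]
    - [0,0,0,0,0,0.02,15]
    - [0,0,0,0,0,0,15]
    - [0,0,0,0,0,0,15]
    - [0,0,0,0,0,0,15]
    - [0,0,0,0,0,0,15]
    - [0,0,0,0,0,0,15]
    - [0,0,0,0,0,0,15]
    - [0,0,0,0,0,0,15]
    - [0,0,0,0,0,0,15]

```text
t: 33.45
tool_pos: [0.502, -0.0225, 0.0175]
orientation: [-0.0, 3.141, -0.0]
force: [-3.6, 0.5, 6.6]
opening: 0.0261
gripper_force: 11.5
```

move_arm:
  plan:
    - [0,0,0,0,0,-0.02,28]
    - [0,0,0,0,0,0,32]
    - [0,0,0,0,0,0,37]
    - [0,0,0,0,0,0,37]
    - [0,0,0,0,0,-0.3,37]
    - [0,0,0,0,0,-0.6,37]
    - [0,0,0,0,0,-0.9,37]
    - [0,0,0,0,0,-1,37]
    - [0,0,0,0,0,-1,37]
    - [0,0,0,0,0,-1,37]

```text
t: 34.45
tool_pos: [0.5017, -0.0225, 0.1389]
orientation: [-0.0, 3.141, -0.0]
force: [0.1, -0.3, -1.6]
opening: 0.037
gripper_force: 0.0
```

move_arm:
  plan:
    - [0,0,0,0.4,0,-1,37]
    - [0,0,0,0.4,0,-1,37]
    - [0,0,0,0.4,0.5,-0.6,37]
    - [0,0,0,0.4,1,0,37]
    - [0,0,0,0.4,1,0,37]
    - [0,0,0,0.4,1,0,37]
    - [0,0,0,0.4,1,0,37]
    - [0,0,0,0,1,0,37]
    - [0,0,0,0,0.5,0,37]
    - [0,0,0,0,0,0,37]

```text
t: 35.45
tool_pos: [0.4318, 0.1285, 0.2028]
orientation: [-0.004, 3.141, 0.0]
force: [-0.1, -0.6, 0.2]
opening: 0.037
gripper_force: 0.0
```

Run:
```python
from h import *
import b
t=cam('top'); save(t,'pics/top2.png',1.4); c=cam('side'); save(c,'pics/side2.png',1.4)
b.bis(t,(.4,-.17),(.6,.07),.024)
```

```text
[323. 250.] rect 502.3 -18.0 size 84 30 ang 0.4 pca -0.2 mean [502.9 -18.7] mid d -2.4 ends d 2.3 2.3
[347. 250.] rect 501.9 -87.1 size 53 25 ang -2.6 pca -0.6 mean [500.7 -86.1] mid d 0.5 ends d -0.0 3.5
```

View pics/side2.png

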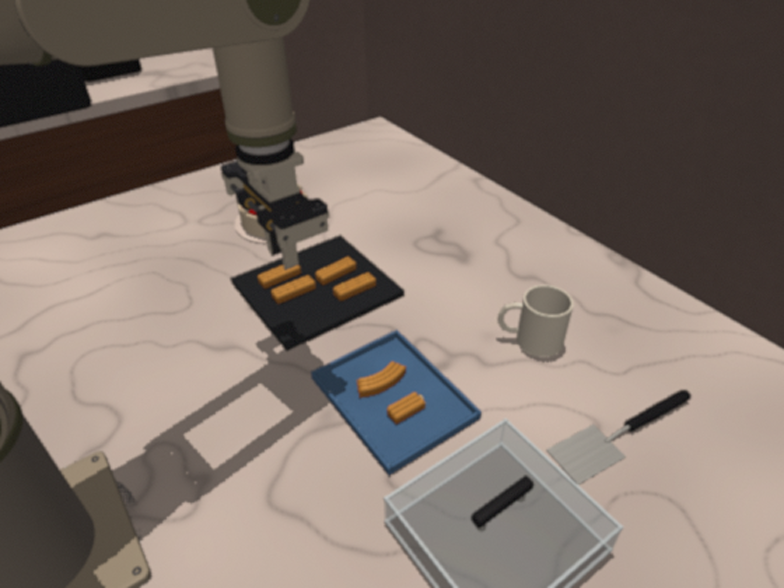

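View pics/top2.png

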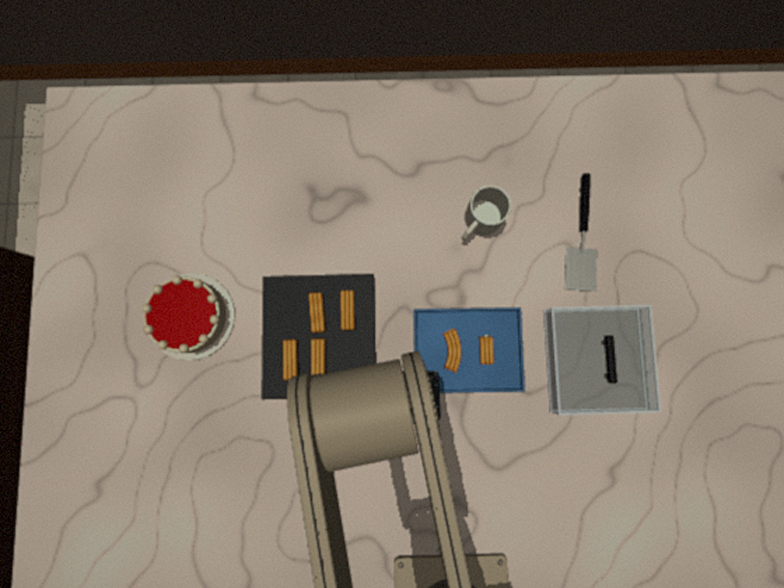

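Both misshapen biscuits lie flat side by side in the dish, at (452,350) and (487,350) in the top view. The cover stands upright at (603,360), clear of the knife and the dish, and the four good biscuits and the bystanders haven't moved. The robot touches nothing, so I hand the job in.

```bash
python3 -c "
from plant import close_job
print(close_job())"
```

```text
the job is handed in; nothing more can be done
None
```

I handed the job in at about 35 s: the cover stands upright on the bare counter, the snapped and bent biscuits lie flat side by side in the blue dish, and the last pictures show nothing else moved.

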